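Draw the top palette off the stack in the organiser and lay it out in the tray

ROBOT

A 7-joint arm with a two-finger parallel gripper is mounted at the origin on the work surface. World frame = base frame: x ahead of the robot, y to its left, z up, the work surface at z = 0. Lengths are in m, angles in rad, forces in N, time in s.
With the tool pointing down it reaches from about 0.425 to 0.875 m from the base axis. Payload 4.7 kg.
Tool frame: the origin (TCP) lies at the very end of the fingers, on their centre line; the grasp point (between the pads) lies 19 mm behind it; z points along the fingers, y is the line along which they close (so a half turn about z gives the same grasp; the last joint's range is limited). The gripper opens to 87 mm and grips with 3 to 60 N. Pads are 19 mm wide; open, the fingers measure 117 mm over their backs; the gripper's body (75 mm by 190 mm) begins 51 mm behind the grasp point.
Start: joints at [-1.324, 0.321, -0.07, 1.45, 0.023, 1.371, -0.057], TCP at [0.15, 0.632, 0.223] pointing down, gripper open.
Joint ranges: [-2.86, 2.86], [-0.3, 2.09], [-1.38, 1.24], [0.06, 2.45], [-1.56, 4.7], [0.09, 2.05], [-2.69, 2.69]. Speed limits (rad/s): [2.57, 2.57, 3.14, 3.14, 3.14, 3.14, 3.14].

INTERFACE

Orientations are given as a rotation vector (axis times angle).
In Python, from bench import ctrl, imaging, ticket gives the robot as it stands.
- The arm moves only by the tool jog_arm, never from a script. Its argument "rows" is text: rows parted by semicolons, each of 7 numbers parted by spaces: the shift along the tool's x, y, z in cm, then the turn, a rotation vector about the tool's x, y, z in rad, then the closure, from -1 (fully open) to 1 (shut), so that 0 is half open. A call has 1 to 5 rows; each row shifts and turns the commanded pose from where the row before left it, along the tool's axes as they then stand; what a row does not reach is not made up. A row lasts 1/8 s, in which the tool goes at most 62.5 mm and 10.7 degrees, less where a joint would pass 70% of its speed; a pose out of reach is approached as far as the arm can. A call with a gripper value outside its range is refused whole. The fingers move at their own pace and stop on an object; "force" is the grip in N (left out, the last holds). Time passes only in rows, so rows that do not move let the fingers close. It gives the time, the measured TCP pose, the force, the opening and the grip force at its end, in the units of the state.
- ctrl.get_state(): the state, without advancing time (a new reading comes with each control period).
- imaging.get_image(name): name is "side" or "top" or "wrist"; returns a dict with "img" (480x640x3 uint8, blue, green, red), "vertical_fov" (degrees; the focal length in pixels is half the picture's height over the tangent of half this angle, whatever the lens; pixels are square), "cx", "cy" (the principal point, pixels), "origin" and "orientation" of the camera in the world. Camera axes: x right, y down, z forward; pixel columns grow to the right and rows downward; lengths in m; the calibration is good to about 2 mm. A picture is of the moment at which its call begins. There is no depth.
- ticket.close_job(): hands the job in; it is judged then, once.
The state is a dict: "time": time; "joint_positions": joint angles; "qd": joint speeds; "joint_torque": joint torques, N m; "position": TCP position; "tool_rot": TCP orientation; "ft_force": force on the tool from outside, world axes, zero at the start; "torque": the same for the moment, N m; "grip_width": opening from 0.0 (shut) to 1.0 (fully open); "grip_force": force on a finger pad.
Only numpy, scipy, OpenCV 4.12 (cv2) and the standard library are available. Lean on these libraries where they do the work, as an engineer would, in place of code of your own. Each camera call takes 0.05 s, during which the arm holds its last target. There are 200 camera calls.

TASK

Slide the top make-up palette out through the open end of the organiser, leaving the palettes under it where they lie, then set it down gently in the tray, flat and lengthwise, without dropping it. The powder inside cracks easily: press on it only as hard as it takes to draw it along, and keep it level. Leave the bottle, the jar and the powder box alone.

Things in the scene. Friction and masses are not known exactly. Their poses are not given: they have to be found in the camera images.
- organiser: Wooden organiser, fixed. Origin: on the table, under the centre of its palette bay: a slot 64 mm wide (x) and 134 mm long (y), floor 8 mm up, open at the top, with 6 mm walls along both long sides and at the back (+y end), wall tops 48 mm up; the -y end is open, with no lip. Cells beside the bay, x = -38 to -88 mm, hold lipsticks up to 70 mm above the table.
- bay_mouth (a point): Middle of the bay's open end, on the bay floor, 67 mm from the organiser's origin along its -y axis. -y is the way out of the bay; no part of the organiser reaches past this end.
- palette_top_center (a point): Centre (6 mm below the top face) of the top palette: closed flat case of glossy black plastic, 60 mm (x) by 130 mm (y) by 12 mm (z), 120 to 195 g, lying lengthwise in the bay on two alike, top face 4 mm below the wall tops, 1 to 4 mm free round it. Friction case on case about 0.3; finger pads hold far better. The stack is hard (gives under 0.05 mm per N): a touch faster than 3 mm/s jolts it.
- palette_mid_center (a point): Centre of the middle palette, same size and make; it lies loose under the top one, 12 mm lower, and must stay.
- palette_low_center (a point): Centre of the lowest palette, same size and make; it lies loose on the bay floor and must stay.
- tray: Shallow dark wooden tray, fixed on the table: outside 162 mm (x) by 222 mm (y), 16 mm high, walls 6 mm. Origin: on the table under its centre; its length runs along y. Its inner floor is 6 mm above the table.
- foundation: Bystander: foundation bottle, 36 mm wide, 104 mm tall, black cap. Origin at the centre of its underside.
- bud_jar: Bystander: clear jar of cotton buds, 70 mm wide, 86 mm tall. Origin at the centre of its underside.
- powder: Bystander: round black powder box, 68 mm wide, 30 mm tall. Origin at the centre of its underside.
Things that resemble listed ones, but are neither listed nor needed, are in the scene too. Leave any green or white look-alike of the part that bears palette_top_center alone.

How it is judged:
On the way, in this order (a step that is already met when the one before it is completed fails the run):
1. the top palette is slid part-way out of the open end of the bay, still lying level on the one below (y of palette_top_center in the frame of organiser below -0.03 m and z of palette_top_center in the frame of organiser between 0.033 and 0.042 m and angle between palette_top_center's own z axis and vertical below 0.08 rad), for 0.1 s.
2. the palette is lowered into the tray in the grip, not dropped: still held, all but at rest, it is over the tray's floor and no more than 6 mm above it (contact force between the fingers and palette_top above 1 N and z of palette_top_center in the frame of tray below 0.018 m and x of palette_top_center in the frame of tray between -0.055 and 0.055 m and y of palette_top_center in the frame of tray between -0.05 and 0.05 m and linear speed of palette_top below 0.06 m/s), for 0.05 s.
At the end, for the whole second after the job is handed in: The top palette lies flat and still on the tray's floor, wholly inside the rim, its length along the tray's within 20 degrees; the middle and lowest palettes are within 10 mm of where they lay; the bottle, jar and powder box stand upright within 15 mm of where they stood (x of palette_top_center in the frame of tray between -0.046 and 0.046 m and y of palette_top_center in the frame of tray between -0.041 and 0.041 m and z of palette_top_center in the frame of tray below 0.016 m and angle between palette_top_center's own z axis and vertical below 0.08 rad and angle between the y axis of palette_top_center and the y axis of tray, either way round below 0.35 rad and linear speed of palette_top below 0.02 m/s and distance of each of palette_mid_center, palette_low_center from where it was at the start of the episode below 0.01 m and distance of each of foundation, bud_jar, powder from where it was at the start of the episode below 0.015 m and angle between each of foundation, bud_jar, powder's own z axis and vertical below 0.1 rad); the robot touches nothing.
It fails at once if the top palette is pressed on the one below with more than 20 N (contact force between palette_top and palette_mid above 20 N).
It fails at once if the palette is driven against the tray with more than 80 N (contact force between palette_top and tray above 80 N).
It fails at once if the top palette is tipped more than 20 degrees (angle between palette_top_center's own z axis and vertical above 0.35 rad).
It fails at once if the middle or lowest palette is shifted more than 10 mm (distance of any of palette_mid_center, palette_low_center from where it was at the start of the episode above 0.01 m).
It fails at once if a bystander is moved more than 15 mm (distance of any of foundation, bud_jar, powder from where it was at the start of the episode above 0.015 m).
It also fails if it takes over 56 s, if anything falls off the work surface, if the arm or the gripper's body presses on something with over 40 N, if the wrist force passes 120 N, or if a joint passes its speed limit or range.

## Working session

There is one attempt and no reset: what is moved stays moved. The work goes in short steps, Python scripts to look and compute and a tool call to move; the robot and the scene stay as the last step left them, time stands still between calls to the robot, and variables do not carry over. Pictures are saved under pics/ and viewed, at most 13 in all, crops included, and the job is handed in when it is done.

Besides the shell and the picture viewer there is one more tool, called after ">>>" as name(argument=value, ...) on one line, values as JSON. jog_arm: Moves the arm, as the interface text tells. Its arguments: {"type":"object","properties":{"rows":{"type":"string"},"force":{"type":"number"}},"required":["rows"]}

```bash
mkdir -p pics; cat > h.py <<'E'
import numpy as np, cv2, pickle
from scipy.spatial.transform import Rotation as R
from bench import ctrl, imaging, ticket
def Rm(o):
    o=np.array(o,float)
    return o if o.shape==(3,3) else R.from_rotvec(o).as_matrix()
def grab(n,f):
    d=imaging.get_image(n); cv2.imwrite(f'pics/{f}.png',d['img']); pickle.dump(d,open(f'pics/{f}.pkl','wb')); return d
def load(f): return pickle.load(open(f'pics/{f}.pkl','rb'))
def ray(d,u,v):
    f=240/np.tan(np.radians(d['vertical_fov'])/2)
    r=Rm(d['orientation'])@np.array([(u-d['cx'])/f,(v-d['cy'])/f,1]); return np.array(d['origin']),r/np.linalg.norm(r)
def plane(d,u,v,z):
    o,r=ray(d,u,v); return o+r*(z-o[2])/r[2]
def tri(a,b):
    A=np.zeros((3,3));y=np.zeros(3)
    for d,u,v in (a,b):
        o,r=ray(d,u,v);P=np.eye(3)-np.outer(r,r);A+=P;y+=P@o
    p=np.linalg.solve(A,y)
    return p,[np.linalg.norm((np.eye(3)-np.outer(r,r))@(p-o)) for o,r in (ray(*a),ray(*b))]
def proj(d,p):
    f=240/np.tan(np.radians(d['vertical_fov'])/2)
    c=Rm(d['orientation']).T@(np.array(p)-np.array(d['origin'])); return c[:2]/c[2]*f+np.array([d['cx'],d['cy']])
E
python3 - <<'E'
from h import *
for n in('top','side','wrist'):
    d=grab(n,n+'0'); print(n,{k:v for k,v in d.items() if k!='img'})
print(ctrl.get_state())
E
```

```text
top {'vertical_fov': 42.30899039771451, 'cx': 314.97585699113097, 'cy': 245.51157604804638, 'origin': array([0.4427509 , 0.08392092, 1.12829711]), 'orientation': array([-2.1762584 ,  2.18011182, -0.14365891])}
side {'vertical_fov': 46.5401746206028, 'cx': 325.0232332402115, 'cy': 236.7201429130475, 'origin': array([ 0.38191231, -0.82212733,  0.66707121]), 'orientation': array([-2.14853554,  0.24468634, -0.09707637])}
wrist {'vertical_fov': 64.66820106282094, 'cx': 321.04523798609324, 'cy': 244.03528983732275, 'origin': array([0.07303423, 0.65096395, 0.38376677]), 'orientation': array([2.27768963, 1.80095442, 0.26206792])}
{'time': 0.15, 'joint_positions': array([-1.32392757,  0.32164331, -0.07009311,  1.4514    ,  0.02262304,
        1.37078777, -0.05689315]), 'qd': array([ 0.00121613, -0.00303408, -0.00058283, -0.00559389,  0.00091637,
       -0.00100127,  0.00058272]), 'joint_torque': array([-4.63650867e-04, -4.91789711e+01, -4.04870482e-01, -3.12881255e+01,
       -6.39782776e-02,  4.03041823e-02,  1.10588319e-04]), 'position': array([0.14988908, 0.6320538 , 0.22171632]), 'tool_rot': array([-3.64731603e-01, -3.12028450e+00,  2.27848278e-03]), 'ft_force': array([-0.07140247,  0.27860968, -0.30881531]), 'torque': array([-0.00927907,  0.00915186,  0.00943714]), 'grip_force': 0.0, 'grip_width': 0.9954914085863603}
```

View pics/top0.png

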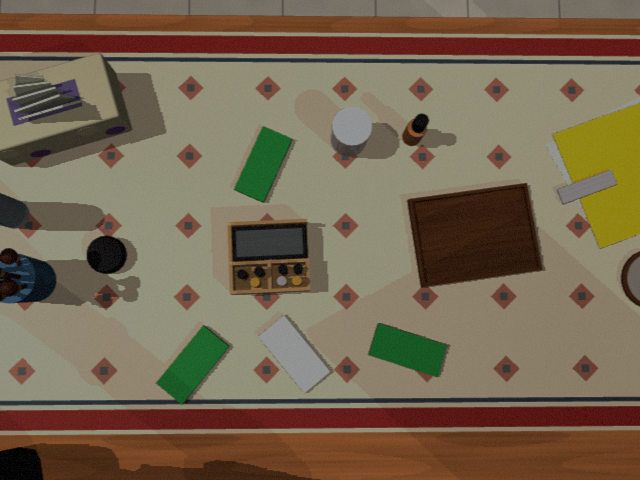

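View pics/side0.png

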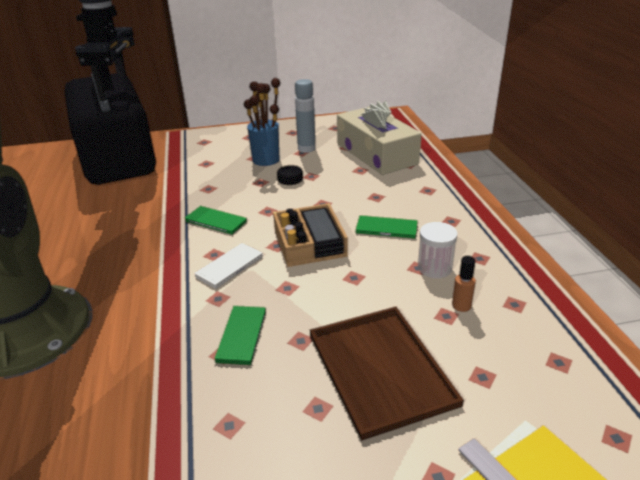

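The top view shows the organiser at about (270,257), with the bay at (270,242) and its open end to the right, towards world -y. The tray is at (475,235), the foundation at (415,130), the jar at (351,130) and the powder box at (106,255). The side view shows the bay with black cases at (325,232) and the tray at (385,370).

```bash
python3 - <<'E'
from h import *
a=load('top0')['img'][210:310,215:325]; b=load('side0')['img'][195:275,265:355]
a=cv2.resize(a,None,fx=5,fy=5,interpolation=cv2.INTER_CUBIC)[:, :]; b=cv2.resize(b,None,fx=5,fy=5,interpolation=cv2.INTER_CUBIC)
c=np.zeros((500,550+450,3),np.uint8);c[:,:550]=a;c[:400,550:]=b
cv2.imwrite('pics/c1.png',cv2.resize(c,(800,400)))
# tray corners
for n in('top0','side0'):
    d=load(n);hsv=cv2.cvtColor(d['img'],cv2.COLOR_BGR2HSV)
    roi=np.zeros((480,640),np.uint8)
    if n=='top0': roi[160:310,390:560]=1
    else: roi[290:445,300:470]=1
    m=((hsv[...,2]<105)&(hsv[...,1]>70)).astype(np.uint8)*roi
    cs,_=cv2.findContours(m,cv2.RETR_EXTERNAL,cv2.CHAIN_APPROX_NONE);k=cv2.convexHull(max(cs,key=cv2.contourArea))
    e=cv2.approxPolyDP(k,8,True)[:,0]; print(n,cv2.contourArea(k),e.tolist(),[plane(d,*p,0.016).round(4).tolist() for p in e])
E
```

```text
top0 11081.5 [[526, 183], [543, 269], [421, 287], [408, 199]] [[0.6775, -0.3328, 0.016], [0.519, -0.3576, 0.016], [0.4868, -0.1347, 0.016], [0.6473, -0.1142, 0.016]]
side0 11897.0 [[396, 308], [462, 405], [361, 440], [310, 331]] [[0.6458, -0.1189, 0.016], [0.6714, -0.3415, 0.016], [0.515, -0.3647, 0.016], [0.4881, -0.1399, 0.016]]
```

View pics/c1.png

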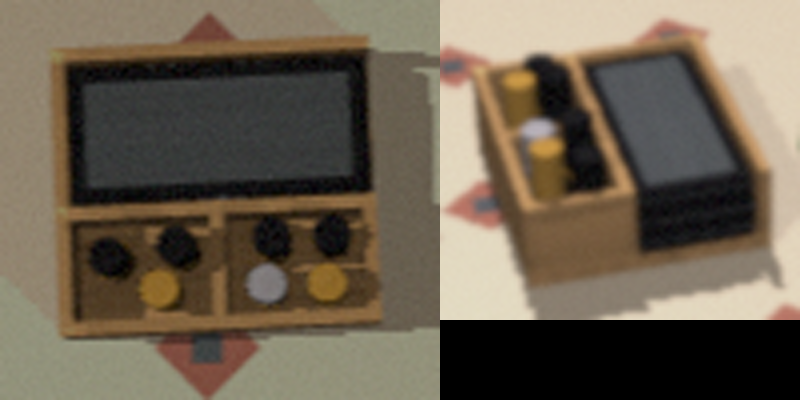

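The crop shows a grey panel with a black rim on the top palette, in the bay. The cells with lipsticks are on the -x side and the open end is towards -y. Next I'll triangulate the panel corners.

```bash
python3 - <<'E'
from h import *
Q={}
for n,(x0,y0,x1,y1) in {'top0':(228,220,312,264),'side0':(295,200,350,255)}.items():
    d=load(n);g=cv2.cvtColor(d['img'],cv2.COLOR_BGR2GRAY).astype(int);s=d['img'].max(2).astype(int)-d['img'].min(2)
    m=np.zeros((480,640),np.uint8);m[y0:y1,x0:x1]=((g>42)&(g<110)&(s<26))[y0:y1,x0:x1]
    m=cv2.morphologyEx(m,cv2.MORPH_OPEN,np.ones((3,3),np.uint8))
    cs,_=cv2.findContours(m,cv2.RETR_EXTERNAL,cv2.CHAIN_APPROX_NONE);k=cv2.convexHull(max(cs,key=cv2.contourArea))
    e=cv2.approxPolyDP(k,4,True)[:,0].astype(float)
    print(n,cv2.contourArea(k),e.tolist())
    P=np.array([plane(d,*p,0.044) for p in e]); print(P.round(4).tolist(),P.mean(0)); Q[n]=(d,e,P)
d1,e1,P1=Q['top0'];d2,e2,P2=Q['side0']
for i in range(len(e1)):
    j=np.argmin(np.linalg.norm(P2-P1[i],axis=1)); p,r=tri((d1,*e1[i]),(d2,*e2[j])); print('panel',p.round(4),np.round(r,4))
a=[[526,183],[543,269],[421,287],[408,199]];b=[[462,405],[361,440],[310,331],[396,308]]
T=[]
for p,q in zip(a,b):
    x,r=tri((d1,*p),(d2,*q));T.append(x);print('tray',x.round(4),np.round(r,4))
T=np.array(T);print(T.mean(0)); v=(T[2]+T[3]-T[0]-T[1]);print('tray yaw of y axis from world y',np.degrees(np.arctan2(-v[0],v[1])))
# mouth: palette front face; organiser ends
g=cv2.cvtColor(d1['img'],cv2.COLOR_BGR2GRAY);print(g[240,222:320].tolist());print(g[215:300,270].tolist())
E
```

```text
top0 1679.5 [[301.0, 228.0], [302.0, 253.0], [237.0, 256.0], [236.0, 231.0]]
[[0.59, 0.0812, 0.044], [0.5458, 0.0794, 0.044], [0.5406, 0.1932, 0.044], [0.5847, 0.1954, 0.044]] [0.56527595 0.13729987 0.044     ]
side0 768.0 [[324.0, 208.0], [338.0, 237.0], [316.0, 241.0], [303.0, 211.0]]
[[0.5862, 0.2005, 0.044], [0.5896, 0.0829, 0.044], [0.544, 0.0798, 0.044], [0.5396, 0.1996, 0.044]] [0.56484655 0.14067705 0.044     ]
panel [0.5895 0.0812 0.0451] [0.0003 0.0003]
panel [0.5448 0.0796 0.0442] [0.0009 0.0009]
panel [0.5394 0.1929 0.0481] [0.0008 0.0008]
panel [0.5847 0.195  0.0473] [0.0004 0.0004]
tray [ 0.6772 -0.3353  0.0076] [0.002 0.002]
tray [ 0.5179 -0.36    0.0093] [0.0015 0.0015]
tray [ 0.4879 -0.1356  0.0119] [0.0009 0.0009]
tray [ 0.6477 -0.1148  0.0123] [0.0003 0.0003]
[ 0.58267661 -0.23644371  0.01024794]
tray yaw of y axis from world y 7.627142094038752
[131, 133, 135, 134, 132, 127, 113, 105, 104, 78, 30, 14, 27, 15, 46, 55, 57, 61, 56, 54, 56, 55, 58, 56, 58, 59, 58, 59, 55, 56, 55, 59, 54, 59, 59, 57, 59, 60, 60, 60, 59, 60, 65, 61, 58, 56, 61, 58, 59, 59, 60, 59, 62, 62, 57, 63, 61, 58, 56, 56, 57, 59, 57, 60, 54, 62, 58, 58, 62, 59, 57, 58, 58, 54, 54, 57, 54, 60, 55, 55, 42, 15, 15, 18, 25, 70, 95, 94, 96, 95, 97, 94, 95, 96, 94, 98, 94, 97]
[119, 98, 83, 83, 82, 96, 105, 104, 83, 39, 18, 13, 15, 16, 37, 54, 60, 59, 57, 56, 59, 58, 58, 60, 58, 59, 61, 57, 63, 54, 63, 60, 55, 57, 57, 56, 64, 58, 59, 58, 40, 21, 14, 29, 66, 99, 101, 97, 90, 86, 91, 90, 70, 68, 61, 60, 63, 61, 64, 65, 62, 75, 88, 103, 106, 107, 105, 105, 106, 105, 102, 105, 107, 106, 107, 110, 106, 63, 49, 50, 76, 77, 79, 78, 77]
```

```bash
cat >> h.py <<'E'
def plan(p,yaw,step=5.0,rstep=0.18):
    """rows (cm, rad in tool axes) to TCP p, tool down, tool y at yaw from world x (mod pi)"""
    s=ctrl.get_state(); M=Rm(s['tool_rot']); c,sn=np.cos(yaw),np.sin(yaw)
    T=[np.column_stack([np.cross(k*np.array([c,sn,0]),[0,0,-1]),k*np.array([c,sn,0]),[0,0,-1]]) for k in(1,-1)]
    rv=min((R.from_matrix(M.T@t).as_rotvec() for t in T),key=np.linalg.norm)
    D=(np.array(p)-s['position'])*100
    n=int(max(np.ceil(np.linalg.norm(D)/step),np.ceil(np.linalg.norm(rv)/rstep),1))
    print('n',n,'rot total',rv.round(3))
    for i in range(n):
        print(' '.join(f'{x:.2f}' for x in M.T@D/n),' '.join(f'{x:.3f}' for x in rv/n)); M=M@R.from_rotvec(rv/n).as_matrix()
E
python3 - <<'E'
from h import *
plan([0.564,0.158,0.16],np.radians(2.6))
E
```

```text
n 13 rot total [-1.000e-03  1.000e-03  1.293e+00]
-3.94 -2.81 0.48 -0.000 0.000 0.099
-4.20 -2.41 0.48 -0.000 0.000 0.099
-4.42 -1.98 0.48 -0.000 0.000 0.099
-4.59 -1.53 0.48 -0.000 0.000 0.099
-4.72 -1.07 0.48 -0.000 0.000 0.099
-4.81 -0.59 0.48 -0.000 0.000 0.099
-4.84 -0.11 0.48 -0.000 0.000 0.099
-4.83 0.37 0.48 -0.000 0.000 0.099
-4.77 0.85 0.48 -0.000 0.000 0.099
-4.66 1.31 0.48 -0.000 0.000 0.099
-4.51 1.77 0.48 -0.000 0.000 0.099
-4.31 2.21 0.47 -0.000 0.000 0.099
-4.07 2.63 0.47 -0.000 0.000 0.099
```

>>> jog_arm(rows="-3.94 -2.81 0.48 0 0 0.1 1; -4.2 -2.41 0.48 0 0 0.1 1; -4.42 -1.98 0.48 0 0 0.1 1; -4.59 -1.53 0.48 0 0 0.1 1; -4.72 -1.07 0.48 0 0 0.1 1", force=20)

```text
time: 0.78
position: [0.3098, 0.4485, 0.1982]
tool_rot: [1.13, 2.931, -0.0]
ft_force: [0.2, 0.4, 0.2]
grip_width: 0.515
grip_force: 0.0
```

>>> jog_arm(rows="-4.81 -0.59 0.48 0 0 0.1 1; -4.84 -0.11 0.48 0 0 0.1 1; -4.83 0.37 0.48 0 0 0.1 1; -4.77 0.85 0.48 0 0 0.1 1; -4.66 1.31 0.48 0 0 0.1 1")

```text
time: 1.4
position: [0.4684, 0.2658, 0.1743]
tool_rot: [-1.82, -2.56, -0.0]
ft_force: [0.3, -0.1, -0.7]
grip_width: 0.017
grip_force: 0.0
```

>>> jog_arm(rows="-4.51 1.77 0.48 0 0 0.1 1; -4.31 2.21 0.47 0 0 0.1 1; -4.07 2.63 0.47 0 0 0.09 1; 0 0 0 0 0 0 1")

```text
time: 1.9
position: [0.5644, 0.1518, 0.1598]
tool_rot: [2.175, 2.264, -0.003]
ft_force: [-0.1, -0.4, 1.2]
grip_width: 0.005
grip_force: 0.0
```

```bash
python3 - <<'E'
from h import *
d=grab('wrist','w1')
s=ctrl.get_state();print(s['time'],s['position'],s['tool_rot'],s['grip_width'],s['ft_force'],d['origin'])
E
```

```text
1.95 [0.56306686 0.15483329 0.1598152 ] [ 2.17162043e+00  2.26994759e+00 -1.96471869e-03] 0.007249508730736676 [-0.57882585  0.54061234 -0.49065788] [0.56095077 0.23147699 0.32176787]
```

View pics/w1.png

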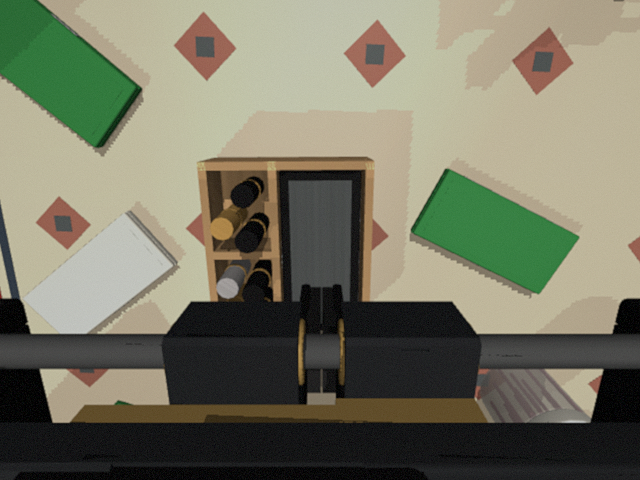

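The wrist view shows the closed fingers at (322,300), over the palette (columns 281-362) and in line with the bay. I'll descend.

>>> jog_arm(rows="0 0 3 0 0 0 1; 0 0 3 0 0 0 1; 0 0 2.5 0 0 0 1; 0 0 1.5 0 0 0 1; 0 0 0.5 0 0 0 1")

```text
time: 2.58
position: [0.5617, 0.1579, 0.0547]
tool_rot: [-2.165, -2.275, 0.001]
ft_force: [0.7, -0.5, 0.2]
grip_width: 0.011
grip_force: 0.0
```

>>> jog_arm(rows="0 0 0 0 0 0 1; 0 0 0 0 0 0 1; 0 0 0 0 0 0 1")

```text
time: 2.95
position: [0.5632, 0.1571, 0.0562]
tool_rot: [2.167, 2.274, 0.002]
ft_force: [0.6, 0.3, -0.5]
grip_width: 0.004
grip_force: 0.0
```

>>> jog_arm(rows="0 0 0.1 0 0 0 1; 0 0 0.1 0 0 0 1; 0 0 0.1 0 0 0 1; 0 0 0.1 0 0 0 1; 0 0 0.1 0 0 0 1")

```text
time: 3.58
position: [0.5626, 0.157, 0.0503]
tool_rot: [-2.167, -2.274, -0.0]
ft_force: [0.0, -0.2, -0.7]
grip_width: 0.008
grip_force: 0.0
```

>>> jog_arm(rows="0 0 0.03 0 0 0 1; 0 0 0.03 0 0 0 1; 0 0 0.03 0 0 0 1; 0 0 0.03 0 0 0 1; 0 0 0.03 0 0 0 1")

```text
time: 4.2
position: [0.5626, 0.157, 0.0489]
tool_rot: [-2.167, -2.274, -0.0]
ft_force: [-0.9, 0.0, -0.4]
grip_width: 0.005
grip_force: 0.0
```

>>> jog_arm(rows="0 0 0.03 0 0 0 1; 0 0 0.03 0 0 0 1; 0 0 0.03 0 0 0 1; 0 0 0.03 0 0 0 1")

```text
time: 4.7
position: [0.5626, 0.157, 0.0476]
tool_rot: [-2.167, -2.274, -0.0]
ft_force: [-0.7, 0.5, -0.6]
grip_width: 0.007
grip_force: 0.0
```

>>> jog_arm(rows="0 0 0.03 0 0 0 1; 0 0 0.03 0 0 0 1; 0 0 0.02 0 0 0 1")

```text
time: 5.08
position: [0.5626, 0.157, 0.0468]
tool_rot: [-2.167, -2.274, -0.0]
ft_force: [0.2, -0.5, -0.0]
grip_width: 0.007
grip_force: 0.0
```

>>> jog_arm(rows="0 0 0.02 0 0 0 1; 0 0 0.02 0 0 0 1; 0 0 0.02 0 0 0 1")

```text
time: 5.45
position: [0.5626, 0.157, 0.0463]
tool_rot: [2.167, 2.274, 0.0]
ft_force: [-0.6, 0.4, -0.1]
grip_width: 0.004
grip_force: 0.0
```

>>> jog_arm(rows="0 0 0.02 0 0 0 1; 0 0 0.02 0 0 0 1; 0 0 0.02 0 0 0 1")

```text
time: 5.82
position: [0.5626, 0.157, 0.0456]
tool_rot: [-2.167, -2.274, -0.0]
ft_force: [0.7, 0.6, 1.3]
grip_width: 0.01
grip_force: 0.0
```

>>> jog_arm(rows="0 0 0.02 0 0 0 1; 0 0 0.02 0 0 0 1; 0 0 0.02 0 0 0 1")

```text
time: 6.2
position: [0.5626, 0.157, 0.0451]
tool_rot: [-2.167, -2.274, -0.0]
ft_force: [0.0, 0.1, -0.6]
grip_width: 0.009
grip_force: 0.0
```

>>> jog_arm(rows="0 0 0.02 0 0 0 1; 0 0 0.02 0 0 0 1; 0 0 0.02 0 0 0 1")

```text
time: 6.58
position: [0.5626, 0.157, 0.0445]
tool_rot: [2.167, 2.274, 0.0]
ft_force: [-1.5, -0.6, 0.7]
grip_width: 0.002
grip_force: 0.6
```

>>> jog_arm(rows="0 0 0.02 0 0 0 1; 0 0 0.02 0 0 0 1")

```text
time: 6.82
position: [0.5626, 0.157, 0.0445]
tool_rot: [-2.167, -2.274, -0.0]
ft_force: [-2.5, -0.5, 5.2]
grip_width: 0.006
grip_force: 2.5
```

>>> jog_arm(rows="-0.05 0 0 0 0 0 1; -0.1 0 0 0 0 0 1; -0.15 0 0 0 0 0 1; -0.2 0 0 0 0 0 1")

```text
time: 7.32
position: [0.5635, 0.1525, 0.0445]
tool_rot: [2.167, 2.274, 0.003]
ft_force: [-0.4, 0.9, 4.6]
grip_width: 0.003
grip_force: 2.4
```

>>> jog_arm(rows="-0.3 0 0 0 0 0 1; -0.3 0 0 0 0 0 1; -0.3 0 0 0 0 0 1; -0.3 0 0 0 0 0 1; -0.3 0 0 0 0 0 1")

```text
time: 7.95
position: [0.5641, 0.1372, 0.0445]
tool_rot: [2.167, 2.274, 0.002]
ft_force: [-1.0, 2.7, 5.0]
grip_width: 0.007
grip_force: 2.7
```

```bash
python3 - <<'E'
from h import *
d=grab('side','s1');s=ctrl.get_state();print(s['position'],s['ft_force'])
a=np.hstack([load(n)['img'][190:290,255:365] for n in('side0','s1')]);cv2.imwrite('pics/c2.png',cv2.resize(a,None,fx=3.5,fy=3.5,interpolation=cv2.INTER_CUBIC))
E
```

```text
[0.56414064 0.13650925 0.04451958] [-0.82968679  2.68325509  5.3847149 ]
```

View pics/c2.png

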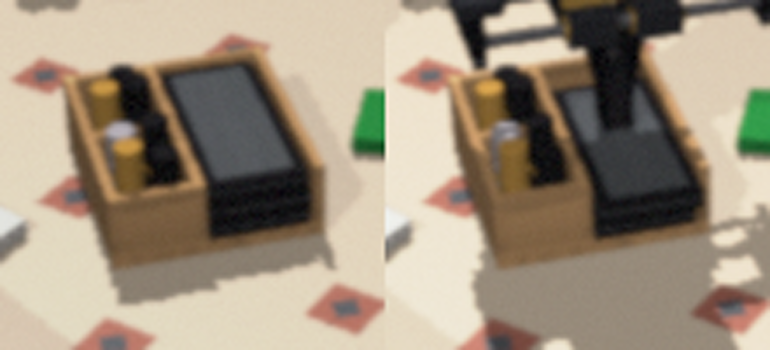

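The palette has moved out about 2 cm with the finger, level, and the ones beneath haven't moved. I'll keep going.

>>> jog_arm(rows="-0.3 0 0 0 0 0 1; -0.3 0 0 0 0 0 1; -0.3 0 0 0 0 0 1; -0.3 0 0 0 0 0 1; -0.3 0 0 0 0 0 1")

```text
time: 8.62
position: [0.5648, 0.1221, 0.0445]
tool_rot: [2.167, 2.274, 0.002]
ft_force: [-0.3, 3.4, 5.7]
grip_width: 0.004
grip_force: 2.7
```

>>> jog_arm(rows="-0.3 0 0 0 0 0 1; -0.3 0 0 0 0 0 1; -0.3 0 0 0 0 0 1; -0.3 0 0 0 0 0 1; -0.3 0 0 0 0 0 1")

```text
time: 9.25
position: [0.5655, 0.1072, 0.0445]
tool_rot: [2.167, 2.274, 0.002]
ft_force: [-0.3, 2.3, 4.6]
grip_width: 0.003
grip_force: 2.7
```

>>> jog_arm(rows="-0.3 0 0 0 0 0 1; -0.25 0 0 0 0 0 1; -0.15 0 0 0 0 0 1; 0 0 0 0 0 0 1; 0 0 0 0 0 0 1")

```text
time: 9.88
position: [0.5658, 0.0998, 0.0445]
tool_rot: [2.167, 2.273, 0.001]
ft_force: [0.3, 1.8, 6.2]
grip_width: 0.007
grip_force: 2.8
```

>>> jog_arm(rows="0 0 -0.05 0 0 0 1; 0 0 -0.1 0 0 0 1; 0 0 -0.5 0 0 0 1; 0 0 -2 0 0 0 1; 0 0 -4 0 0 0 1")

```text
time: 10.5
position: [0.5635, 0.0993, 0.1094]
tool_rot: [-2.166, -2.273, 0.007]
ft_force: [-0.2, 0.1, -0.5]
grip_width: 0.006
grip_force: 0.0
```

>>> jog_arm(rows="0 0 -4 0 0 0 1; 0 0 -1 0 0 0 1; 0 0 0 0 0 0 1; 0 0 0 0 0 0 1")

```text
time: 11.0
position: [0.5642, 0.0998, 0.1589]
tool_rot: [-2.167, -2.273, 0.004]
ft_force: [-0.2, 0.2, -0.7]
grip_width: 0.006
grip_force: 0.0
```

```bash
python3 - <<'E'
from h import *
d=grab('wrist','w2');e=grab('top','t2')
s=ctrl.get_state();print(s['time'],s['position'],s['ft_force'])
a=d['img'][0:400,120:440]; b=cv2.resize(e['img'][200:300,220:330],None,fx=4,fy=4)
cv2.imwrite('pics/c3.png',np.hstack([a,b]))
E
```

```text
11.1 [0.56434052 0.0998712  0.1589653 ] [-0.07972291 -0.23365425 -0.28069479]
```

View pics/c3.png

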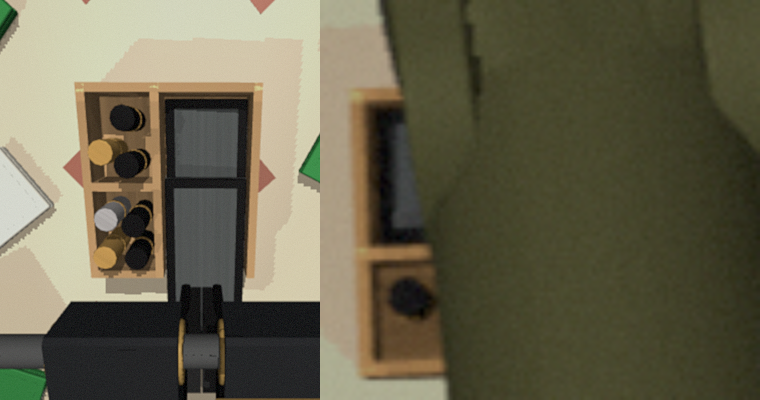

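The wrist view shows the back edge of the top palette at row 178 (columns about 286-366), the middle palette in place behind it, and the organiser's mouth at row ~277.

```bash
python3 - <<'E'
from h import *
d=load('w2')
for n,u,v,z in[('backL',286,178,.044),('backR',366,178,.044),('L280',288,285,.044),('R280',363,285,.044),('mouthL',281,277,.048),('mouthR',373,277,.048),('mouthR_out',366,277,.048),('midbackL',286,100,.032),('midbackR',368,100,.032)]:
    print(n,plane(d,u,v,z).round(4))
g=cv2.cvtColor(d['img'],cv2.COLOR_BGR2GRAY)
for v in(200,285): print(v,g[v,276:380].tolist())
print(g[165:190,320].tolist()); print(g[262:290,370].tolist())
E
```

```text
backL [0.5357 0.1455 0.044 ]
backR [0.5936 0.1483 0.044 ]
L280 [0.5391 0.062  0.044 ]
R280 [0.5981 0.0649 0.044 ]
mouthL [0.5339 0.0701 0.048 ]
mouthR [0.6047 0.0736 0.048 ]
mouthR_out [0.5993 0.0733 0.048 ]
midbackL [0.5334 0.1994 0.032 ]
midbackR [0.5919 0.2022 0.032 ]
200 [139, 139, 139, 139, 140, 112, 49, 55, 48, 32, 20, 15, 16, 16, 31, 20, 15, 30, 69, 86, 87, 85, 82, 84, 82, 83, 85, 85, 83, 85, 83, 83, 85, 85, 85, 82, 84, 84, 86, 83, 82, 84, 85, 87, 89, 87, 86, 85, 86, 86, 79, 89, 85, 84, 87, 87, 84, 87, 88, 86, 78, 84, 85, 83, 85, 85, 86, 83, 82, 84, 82, 86, 85, 79, 85, 86, 83, 85, 86, 85, 68, 33, 24, 26, 30, 24, 33, 21, 25, 35, 48, 45, 55, 122, 156, 158, 154, 152, 155, 154, 155, 168, 188, 191]
285 [135, 138, 136, 138, 135, 139, 134, 138, 136, 141, 114, 60, 22, 13, 20, 25, 23, 24, 22, 50, 77, 86, 84, 80, 85, 67, 34, 14, 7, 9, 14, 9, 10, 27, 62, 86, 87, 88, 87, 89, 86, 80, 86, 85, 89, 91, 88, 86, 85, 88, 82, 91, 88, 89, 88, 86, 71, 32, 10, 8, 8, 11, 19, 15, 34, 66, 83, 86, 85, 84, 80, 81, 85, 90, 88, 85, 86, 74, 43, 28, 27, 24, 27, 22, 30, 20, 54, 100, 156, 189, 189, 189, 185, 186, 186, 184, 184, 189, 185, 186, 184, 185, 185, 182]
[83, 79, 81, 79, 80, 78, 79, 81, 81, 78, 82, 72, 52, 28, 15, 22, 24, 28, 31, 22, 26, 15, 28, 70, 94]
[159, 158, 159, 158, 158, 158, 158, 161, 157, 160, 157, 159, 160, 157, 157, 161, 177, 185, 187, 187, 185, 187, 187, 186, 185, 182, 184, 193]
```

>>> jog_arm(rows="-2 0.1 0 0 0 0 -1; -2.3 0.15 0 0 0 0 -1; 0 0 0 0 0 0 -1; 0 0 0 0 0 0 -1; 0 0 0 0 0 0 -1")

```text
time: 11.72
position: [0.5698, 0.0583, 0.1604]
tool_rot: [-2.166, -2.275, -0.0]
ft_force: [-0.1, 0.6, -0.4]
grip_width: 0.486
grip_force: 0.0
```

>>> jog_arm(rows="0 0 2.5 0 0 0 -1; 0 0 3 0 0 0 -1; 0 0 2.5 0 0 0 -1; 0 0 1 0 0 0 -1; 0 0 0 0 0 0 -1")

```text
time: 12.35
position: [0.5696, 0.0577, 0.0703]
tool_rot: [-2.166, -2.275, 0.001]
ft_force: [-0.0, 0.2, 0.4]
grip_width: 0.982
grip_force: 0.0
```

```bash
python3 - <<'E'
from h import *
d=grab('wrist','w3');e=grab('side','s3')
s=ctrl.get_state();print(s['time'],s['position'],s['tool_rot'],s['grip_width'])
a=d['img'][100:400,140:500]; b=cv2.resize(e['img'][190:290,255:365],None,fx=3,fy=3)
cv2.imwrite('pics/c4.png',np.hstack([a,b]))
E
```

```text
12.45 [0.5707053  0.05752964 0.07159369] [2.16652971 2.2737746  0.00231264] 0.9936756573976303
```

View pics/c4.png

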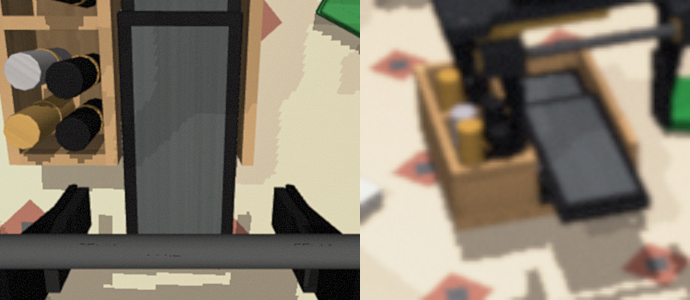

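The wrist view shows the open fingers straddling the overhanging palette, just outside the mouth, with room on both sides. I'll go down and grip.

>>> jog_arm(rows="0 0 1.5 0 0 0 -1; 0 0 1.5 0 0 0 -1; 0 0 0.6 0 0 0 -1; 0 0 0 0 0 0 -1; 0 0 0 0 0 0 -1")

```text
time: 13.08
position: [0.5702, 0.0572, 0.0348]
tool_rot: [2.167, 2.274, 0.001]
ft_force: [-0.5, 0.2, -0.9]
grip_width: 1.002
grip_force: 0.0
```

>>> jog_arm(rows="0 0 0 0 0 0 -1; 0 0 0 0 0 0 -1")

```text
time: 13.32
position: [0.5702, 0.0573, 0.0349]
tool_rot: [2.167, 2.274, 0.001]
ft_force: [0.0, -0.6, 0.3]
grip_width: 1.001
grip_force: 0.0
```

```bash
python3 - <<'E'
from h import *
for i in range(4):
    d=imaging.get_image('wrist'); s=ctrl.get_state();print(s['position'].round(4),s['ft_force'].round(1))
E
```

```text
[0.5701 0.0573 0.0348] [ 0.5  0.6 -0.3]
[0.57   0.0573 0.0348] [ 0.1  0.4 -0.2]
[0.57   0.0573 0.0348] [ 0.  -0.2 -0.2]
[0.57   0.0573 0.0347] [-0.5 -0.1  0.2]
```

>>> jog_arm(rows="0 0 0.1 0 0 0 -1; 0 -0.1 0 0 0 0 -0.2; 0 0 0 0 0 0 1; 0 0 0 0 0 0 1; 0 0 0 0 0 0 1", force=25)

```text
time: 14.15
position: [0.5689, 0.0572, 0.0336]
tool_rot: [2.167, 2.274, 0.0]
ft_force: [-1.2, -0.4, 0.0]
grip_width: 0.692
grip_force: 25.0
```

>>> jog_arm(rows="0 0 0 0 0 0 1; 0 0 0 0 0 0 1", force=40)

```text
time: 14.4
position: [0.5689, 0.0572, 0.0336]
tool_rot: [-2.167, -2.274, -0.0]
ft_force: [0.7, -0.6, 1.4]
grip_width: 0.691
grip_force: 40.0
```

>>> jog_arm(rows="0 0 -0.05 0 0 0 1; 0 0 -0.1 0 0 0 1; 0 0 -0.15 0 0 0 1; 0 0 -0.2 0 0 0 1; 0 0 0 0 0 0 1")

```text
time: 15.02
position: [0.5691, 0.0572, 0.0388]
tool_rot: [2.167, 2.274, 0.001]
ft_force: [0.2, 1.6, -1.3]
grip_width: 0.688
grip_force: 40.0
```

>>> jog_arm(rows="-0.3 0 0 0 0 0 1; -0.8 0 0 0 0 0 1; -1 0 0 0 0 0 1; -1 0 0 0 0 0 1; -1 0 0 0 0 0 1")

```text
time: 15.65
position: [0.5709, 0.0151, 0.0386]
tool_rot: [2.168, 2.273, 0.0]
ft_force: [-0.6, -0.4, -2.2]
grip_width: 0.684
grip_force: 40.0
```

```bash
python3 - <<'E'
from h import *
e=grab('side','s4')
s=ctrl.get_state();print(s['time'],s['position'],s['ft_force'],s['torque'],s['grip_force'],s['grip_width'])
cv2.imwrite('pics/c5.png',cv2.resize(e['img'][170:330,240:400],None,fx=3.5,fy=3.5))
E
```

```text
15.7 [0.57091073 0.01324639 0.03863365] [ 0.0429492  -2.12248693 -1.97787344] [-0.28154733  0.06425558  0.03420033] 39.99905347824097 0.6850659660633072
```

View pics/c5.png

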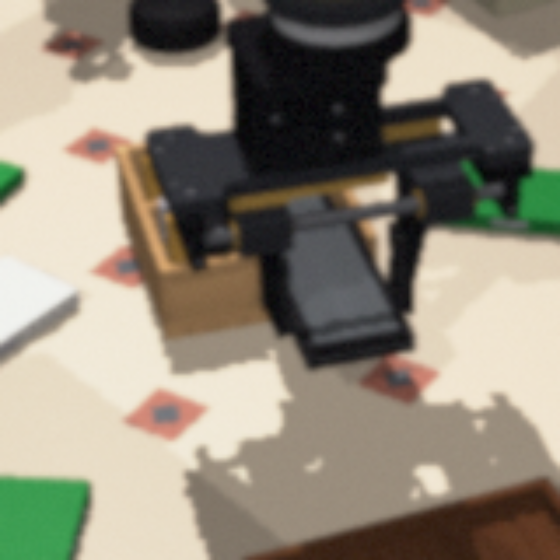

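>>> jog_arm(rows="-1 0 0 0 0 0 1; -1 0 0 0 0 0 1; -1 0 0 0 0 0 1; -1.2 0 0 0 0 0 1; -1.3 0 0 0 0 0 1")

```text
time: 16.32
position: [0.5735, -0.0395, 0.0386]
tool_rot: [2.167, 2.274, 0.0]
ft_force: [0.6, -0.6, -1.7]
grip_width: 0.683
grip_force: 40.0
```

>>> jog_arm(rows="-0.5 0 0 0 0 0 1; 0 0 0 0 0 0 1; 0 0 0 0 0 0 1")

```text
time: 16.7
position: [0.5738, -0.043, 0.0385]
tool_rot: [-2.166, -2.275, -0.0]
ft_force: [1.0, 0.5, -1.6]
grip_width: 0.682
grip_force: 40.0
```

```bash
python3 - <<'E'
from h import *
d=grab('wrist','w5');e=grab('side','s5')
for i in range(2):
    s=ctrl.get_state();print(s['time'],s['position'],s['ft_force'],s['torque'],s['grip_force'],s['grip_width'])
b=cv2.resize(e['img'][210:370,250:410],(400,400))
cv2.imwrite('pics/c6.png',np.hstack([d['img'][0:400,120:520],b]))
E
```

```text
16.8 [ 0.57377615 -0.04297296  0.03851686] [-0.02351899  1.05139255 -2.43630292] [-0.12203793  0.08258182  0.01496675] 39.999491572380066 0.6831383957934202
16.8 [ 0.57377615 -0.04297296  0.03851686] [-0.02351899  1.05139255 -2.43630292] [-0.12203793  0.08258182  0.01496675] 39.999491572380066 0.6831383957934202
```

View pics/c6.png

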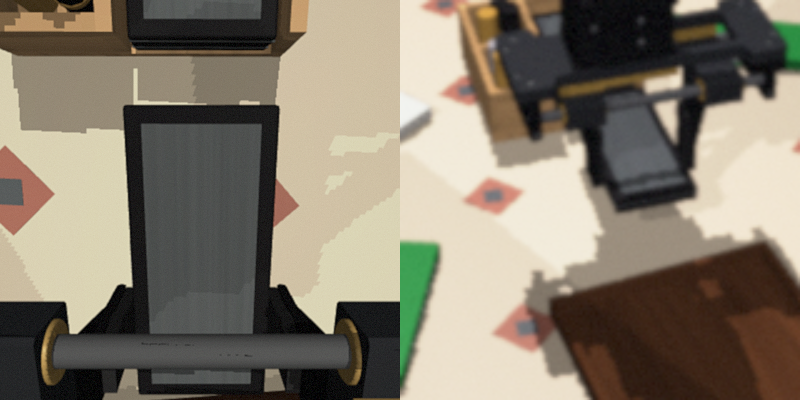

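The wrist view shows the palette held clear of the organiser: back corners at about (244,105) and (399,105), front edge at row ~392, middle palette still in the bay. Next I'll check the tilt with PnP.

```bash
python3 - <<'E'
from h import *
d=load('w5');im=d['img'];g=cv2.cvtColor(im,cv2.COLOR_BGR2GRAY).astype(int)
# panel/outer edges along a few rows and the columns
def edges(v):
    r=np.where(g[v,200:440]<48)[0]+200; return r.min(),r.max()
rows=range(112,270,6); E=np.array([edges(v) for v in rows]);
L=np.polyfit(list(rows),E[:,0]-.5,1);Rr=np.polyfit(list(rows),E[:,1]+.5,1)
print(E[::5].tolist(),g[95:130,320].tolist(),g[370:400,330].tolist())
f=240/np.tan(np.radians(d['vertical_fov'])/2);K=np.array([[f,0,d['cx']],[0,f,d['cy']],[0,0,1]])
for vb,vf in((105,393),(105,390)):
    ip=np.array([[np.polyval(L,vb),vb],[np.polyval(Rr,vb),vb],[np.polyval(Rr,vf),vf],[np.polyval(L,vf),vf]],float)
    op=np.array([[-.03,.065,0],[.03,.065,0],[.03,-.065,0],[-.03,-.065,0]])
    ok,rv,t=cv2.solvePnP(op,ip,K,None,flags=cv2.SOLVEPNP_IPPE)
    W=Rm(d['orientation']);Q=W@cv2.Rodrigues(rv)[0];c=W@t[:,0]+d['origin']
    pr=cv2.projectPoints(op,rv,t,K,None)[0][:,0]
    print(ip.round(1).tolist(),'centre top',c,'long axis',Q[:,1],'x',Q[:,0],'err',np.abs(pr-ip).max())
E
```

```text
[[244, 398], [245, 396], [247, 395], [249, 393], [250, 391], [252, 389]] [121, 121, 118, 120, 120, 121, 119, 122, 164, 165, 60, 17, 23, 23, 28, 26, 26, 24, 27, 26, 30, 20, 22, 24, 27, 24, 28, 23, 46, 71, 79, 80, 76, 84, 80] [62, 80, 87, 85, 86, 87, 85, 87, 88, 84, 85, 87, 92, 74, 33, 16, 21, 21, 22, 12, 16, 11, 5, 26, 71, 80, 38, 14, 21, 12]
[[242.9, 105.0], [398.9, 105.0], [382.7, 393.0], [258.7, 393.0]] centre top [ 0.57205119 -0.01883242  0.04557137] long axis [-0.04801165  0.99865678 -0.01948112] x [ 0.99884372  0.04795416 -0.00340788] err 0.747464021333542
[[242.9, 105.0], [398.9, 105.0], [382.9, 390.0], [258.5, 390.0]] centre top [ 0.57205852 -0.01900479  0.04551794] long axis [-0.04795374  0.99869527  0.01755556] x [ 0.99884114  0.04801808 -0.00326163] err 0.43754305629656187
```

The palette is level to about 0.02 rad, with its centre 24 mm behind the grip. I'll carry it to the tray.

>>> jog_arm(rows="-1 0 0 0 0 0 1; -1.8 0 0 0 0 0 1; -2.3 0 0 0 0 0 1; -2.5 0 0 0 0 0 1; -2.5 0 0 0 0 0 1")

```text
time: 17.42
position: [0.5784, -0.1472, 0.0387]
tool_rot: [2.168, 2.272, -0.001]
ft_force: [-0.1, 0.6, -1.6]
grip_width: 0.684
grip_force: 40.0
```

>>> jog_arm(rows="-2.5 0 0 0 0 0 1; -2.5 0 0 0 0 0 1; -2.5 0 0 0 0 0 1; -2 0 0 0 0 0 1; -1.2 0 0 0 0 0 1")

```text
time: 18.05
position: [0.5833, -0.2536, 0.0386]
tool_rot: [2.169, 2.272, -0.001]
ft_force: [-0.5, -0.7, -1.2]
grip_width: 0.683
grip_force: 40.0
```

>>> jog_arm(rows="-0.7 0 0 0 0 -0.02 1; -0.3 0 0 0 0 -0.025 1; 0 0 0 0 0 -0.025 1; 0 0 0 0 0 -0.015 1; 0 0 0 0 0 0 1")

```text
time: 18.68
position: [0.5844, -0.2608, 0.0386]
tool_rot: [-2.068, -2.365, -0.001]
ft_force: [0.7, 0.2, -1.2]
grip_width: 0.684
grip_force: 40.0
```

```bash
python3 - <<'E'
from h import *
d=grab('wrist','w6');e=grab('side','s6')
s=ctrl.get_state();print(s['time'],s['position'],s['tool_rot'],s['ft_force'],s['torque'],s['grip_force'],s['grip_width'])
b=cv2.resize(e['img'][250:450,280:480],(400,400))
cv2.imwrite('pics/c7.png',np.hstack([d['img'][40:440,120:520],b]))
E
```

```text
18.775 [ 0.58437935 -0.26107319  0.0386093 ] [-2.06842653e+00 -2.36453913e+00 -4.83438970e-04] [ 0.0953256   0.07207786 -2.20975659] [-0.1371653   0.04314543 -0.00247073] 39.999420046806335 0.6792834469599357
```

View pics/c7.png

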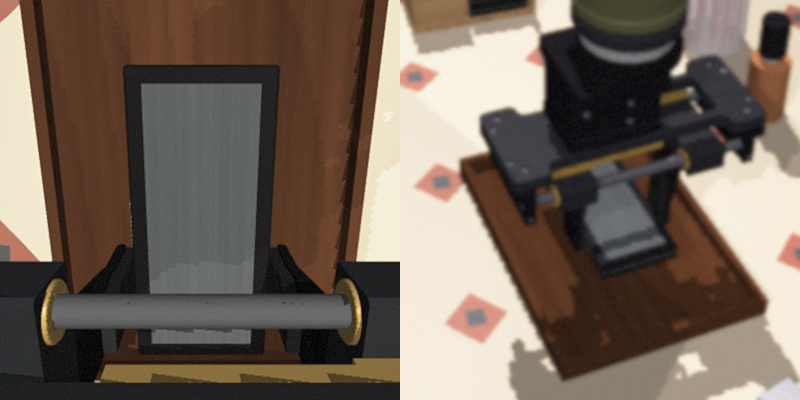

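The palette is centred over the tray and in line with it. I'll lower it.

>>> jog_arm(rows="0 0 0.5 0 0 0 1; 0 0 0.8 0 0 0 1; 0 0 0.8 0 0 0 1; 0 0 0.4 0 0 0 1; 0 0 0.2 0 0 0 1")

```text
time: 19.4
position: [0.5841, -0.2614, 0.011]
tool_rot: [-2.069, -2.364, 0.0]
ft_force: [-0.2, -0.2, -1.9]
grip_width: 0.683
grip_force: 40.0
```

>>> jog_arm(rows="0 0 0.03 0 0 0 1; 0 0 0.03 0 0 0 1; 0 0 0.03 0 0 0 1; 0 0 0.03 0 0 0 1; 0 0 0.03 0 0 0 1")

```text
time: 20.02
position: [0.5843, -0.2614, 0.0101]
tool_rot: [2.069, 2.364, 0.0]
ft_force: [-0.0, 0.5, -2.6]
grip_width: 0.685
grip_force: 40.0
```

>>> jog_arm(rows="0 0 0.03 0 0 0 1; 0 0 0.03 0 0 0 1; 0 0 0.03 0 0 0 1; 0 0 0.03 0 0 0 1; 0 0 0.03 0 0 0 1")

```text
time: 20.65
position: [0.5842, -0.2615, 0.0085]
tool_rot: [-2.069, -2.364, -0.0]
ft_force: [0.1, -0.6, -1.8]
grip_width: 0.683
grip_force: 40.0
```

>>> jog_arm(rows="0 0 0.03 0 0 0 1; 0 0 0.03 0 0 0 1; 0 0 0.03 0 0 0 1")

```text
time: 21.02
position: [0.5843, -0.2614, 0.0077]
tool_rot: [2.069, 2.364, 0.0]
ft_force: [-0.2, -0.1, -2.0]
grip_width: 0.682
grip_force: 40.0
```

>>> jog_arm(rows="0 0 0.03 0 0 0 1; 0 0 0.03 0 0 0 1; 0 0 0 0 0 0 1")

```text
time: 21.4
position: [0.5843, -0.2615, 0.0076]
tool_rot: [-2.069, -2.364, -0.001]
ft_force: [-2.1, 0.9, 4.3]
grip_width: 0.685
grip_force: 40.0
```

It has touched down, so I'll release.

>>> jog_arm(rows="0 0 0 0 0 0 -0.6; 0 0 0 0 0 0 -0.8; 0 0 0 0 0 0 -0.8; 0 0 0 0 0 0 -0.8", force=10)

```text
time: 21.9
position: [0.5842, -0.2614, 0.0069]
tool_rot: [-2.069, -2.364, 0.0]
ft_force: [-0.4, 0.9, 0.0]
grip_width: 0.897
grip_force: 0.0
```

>>> jog_arm(rows="0 0 -0.3 0 0 0 -0.8; 0 0 -1 0 0 0 -0.8; 0 0 -3 0 0 0 -0.8; 0 0 -4 0 0 0 -0.8; 0 0 -4 0 0 0 -0.8")

```text
time: 22.52
position: [0.5843, -0.2615, 0.132]
tool_rot: [2.069, 2.364, 0.001]
ft_force: [0.7, -0.3, -0.2]
grip_width: 0.9
grip_force: 0.0
```

>>> jog_arm(rows="0 0 -3 0 0 0 -0.8; 0 0 0 0 0 0 -0.8; 0 0 0 0 0 0 -0.8")

```text
time: 22.9
position: [0.5839, -0.2612, 0.1597]
tool_rot: [-2.068, -2.364, -0.0]
ft_force: [-0.2, 0.3, -0.6]
grip_width: 0.902
grip_force: 0.0
```

```bash
python3 - <<'E'
from h import *
d=grab('wrist','w7');e=grab('side','s7')
s=ctrl.get_state();print(s['time'],s['position'],s['ft_force'],s['grip_width'])
b=cv2.resize(e['img'][150:450,180:480],(400,400))
cv2.imwrite('pics/c8.png',np.hstack([d['img'][40:440,120:520],b]))
E
```

```text
23.0 [ 0.5834999  -0.26096965  0.15870546] [0.22040361 0.24290436 0.76792893] 0.8991578847978015
```

View pics/c8.png

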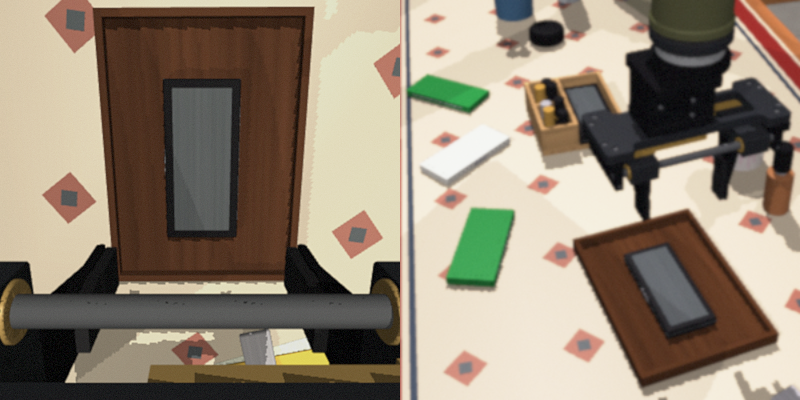

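The palette lies flat, centred and lengthwise in the tray. The gripper is clear and nothing else has moved, so I'll hand the job in.

```bash
python3 -c "
from bench import ticket; print(ticket.close_job())"
```

```text
the job is handed in; nothing more can be done
None
```

I slid the top palette out of the bay and set it down in the tray in the grip; the last pictures show it flat, centred and lengthwise, with nothing else visibly moved. The job is handed in at about 23 s, but `ticket.close_job()` returned no verdict.

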